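# Close a pressure-filter housing: screw the cap to its keeper position and lock it

### The job

Close the filter housing: screw its square-headed steel cap down (clockwise seen from above) until you feel the rubber seal start to grip, then carry on just to the next position where a flat face of the head stands square to the sliding keeper, without crushing the seal by going on beyond that. Then gently push the keeper by its upright tab all the way in against that flat, so the cap is locked, and leave the small things around the housing where they are.

Things in the scene. Friction and masses are not known exactly. Their poses are not given: they have to be found in the camera images.
- filter_housing: Fixed steel pressure-filter housing on a bolted base plate 130 x 230 x 10 mm (long along its y). Origin: on the vessel's axis at the work surface; z up. The round vessel and flange, 86 mm across, reach 46 mm high. On its +y side a grey bracket block (34 x 62 mm, centred 111 mm from the axis, guide strips to 80 mm high) carries the sliding keeper.
- cap: Screw cap: round skirt 79 mm across, 22 mm high, with a square steel head 36 x 36 mm across flats standing on it, up to 70 mm. Origin: on the axis at the underside, about 50 mm above the work surface; x, y square to the flats, z up. Clockwise from above (negative yaw) screws it down, 1.5 mm a turn, no hard stop. Must end with any flat square to the keeper within 0.12 rad.
- cap_grip (a point): Point on the cap's axis, inside the head, 10 mm below its flat top; axes as the cap's. Grip the head here across two opposing flats, from above, firmly (about 40 N); keep the fingertips above the keeper's tongue (top 82 mm above the work surface). Loose at the start, 0.6 to 3.3 rad of turning short of the seal; it then turns against only about 0.05 N m and stays where it is left.
- seal: Rubber ring, 75 mm across, under the cap; origin: centre of its top. Where it grips must be felt: within 0.06 rad the turning moment rises from 0.05 to about 0.3 N m and stays so. Squeezed 0.24 mm per rad past that. Tight: 0.1 to 2.3 rad past; a square position less than 0.2 rad past is too soon: go on to the next. Crushed past 2.6 rad. Let go, the cap springs back about 0.05 rad.
- keeper: Sliding steel keeper on the bracket: flat tongue 36 mm wide, 6 mm thick, with an upright tab. Origin: in the tongue's underside just below the tab, 76 mm above the work surface; axes as the housing's. Slides along the housing's y: drawn back its origin is 86 to 90 mm from the axis, fully in 60 mm (stop), the tongue's front then 2 mm off the flat. Friction 2 N. A head not square blocks it.
- keeper_tab (a point): Middle of the top of the keeper's tab, 32 mm above the keeper's origin. The tab is 26 mm wide (along the housing's x), 7 mm thick (along y) and rises 26 mm above the tongue. Push it towards the cap (-y) on its outer face with closed fingers; the tongue reaches 24 mm out behind the tab, its top 26 mm below this point.
- slide_box: Small white slide box, 57 x 83 x 31 mm, loose bystander near the housing. Origin under its centre.
- dropper_a: White dropper bottle, 23 mm across, 70 mm tall, loose bystander. Origin under its centre.
- dropper_b: Dropper bottle with a black top, 23 mm across, 90 mm tall, loose bystander. Origin under its centre.
- dropper_c: White dropper bottle, 23 mm across, 70 mm tall, loose bystander. Origin under its centre.
- strip: Strip of small tubes, 15 x 78 x 29 mm, loose bystander. Origin under its centre.

How it is judged (in metres and radians):
On the way, in this order (a step that is already met when the one before it is completed fails the run):
1. the cap is screwed down on the seal with a flat square to the keeper, the keeper still back (distance of seal from where it was at the start of the episode between 1.9e-05 and 0.000549 m and (angle between the x axis of cap and the y axis of filter_housing, either way round below 0.12 rad or angle between the y axis of cap and the y axis of filter_housing, either way round below 0.12 rad) and y of keeper in the frame of filter_housing above 0.083 m), for 0.2 s.
2. the keeper is pushed fully in against the flat (distance of seal from where it was at the start of the episode between 1.9e-05 and 0.000549 m and (angle between the x axis of cap and the y axis of filter_housing, either way round below 0.12 rad or angle between the y axis of cap and the y axis of filter_housing, either way round below 0.12 rad) and y of keeper in the frame of filter_housing below 0.063 m), for 0.2 s.
At the end, for the whole second after the job is handed in: The cap has been turned 0.08 to 2.3 rad past the point where the seal grips (seal squeezed 0.02 to 0.55 mm), a flat of its head is square to the keeper within 0.12 rad (7 degrees), and the keeper is in to within 3 mm of its stop, all at rest and released (all of step 2 and linear speed of keeper below 0.01 m/s); the robot touches nothing.
It fails at once if the seal is crushed (the cap turned more than 2.6 rad past the first grip) (distance of seal from where it was at the start of the episode above 0.000621 m).
It fails at once if the keeper is pushed harder than 25 N (contact force between the fingers and keeper above 25 N).
It fails at once if a bystander is moved more than 25 mm (distance of any of slide_box, dropper_a, dropper_b, dropper_c, strip from where it was at the start of the episode above 0.025 m).
It also fails if it takes over 64 s, if anything falls off the work surface, if the arm or the gripper's body presses on something with over 40 N, if the wrist force passes 120 N, or if a joint passes its speed limit or range.

### The arm

A 6-joint arm with a two-finger parallel gripper is mounted at the origin on a cart in front of the work surface, level with it; the furniture and walls round the work are solid. World frame = base frame: x ahead of the robot, y to its left, z up, the work surface at z = 0. Lengths are in m, angles in degrees, forces in N, time in s.
With the tool pointing down it reaches from about 0.35 to 0.875 m from the base axis. Payload 4.2 kg.
Tool frame: the origin (TCP) lies midway between the tips of the shut fingers; the grasp point (between the pads) lies 19 mm behind it; z points along the fingers, y is the line along which they close (so a half turn about z gives the same grasp; the last joint's range is limited). The gripper opens to 87 mm and grips with 3 to 60 N. Pads are 19 mm wide; open, the fingers measure 117 mm over their backs; the gripper's body (75 mm by 190 mm) begins 51 mm behind the grasp point.
Start: joints at [14.817, 22.042, 0.453, 0, -68.411, -14.817], TCP at [0.625, 0, 0.223] pointing down, gripper open.
Joint ranges: [-179.83, 179.83], [-69.29, 118.12], [-61.27, 80.66], [-181.25, 117.63], [-171.15, -9.14], [-177.46, 177.46]. Speed limits (degrees/s): [159.86, 159.86, 180, 180, 180, 180].

### API

Orientations are given as a 3x3 rotation matrix whose columns are the frame's x, y, z axes.
In Python, from station import sense, capture, finish_job, silhouettes, landmark_of gives the robot as it stands.
- The arm moves only by the tool step_arm, never from a script. Its arguments are lists of equal length, an entry for each row: "linear": the shift along the tool's x, y, z in mm, a list of three; "delta_rot": the turn, a rotation vector about the tool's x, y, z in rad, a list of three; "grip": the finger opening in mm, from 0 to 87. A call has 1 to 10 rows; each row shifts and turns the commanded pose from where the row before left it, along the tool's axes as they then stand; what a row does not reach is not made up. A row lasts 1/8 s, in which the tool goes at most 62.5 mm and 10.7 degrees, less where a joint would pass 70% of its speed; a pose out of reach is approached as far as the arm can. A call with a gripper value outside its range is refused whole. The fingers move at their own pace and stop on an object; the grip force is fixed at half the most. Time passes only in rows, so rows that do not move let the fingers close. It gives the time, the measured TCP pose, the force, the opening and the grip force at its end, in the units of the state.
- sense(): the state, without advancing time (a new reading comes with each control period).
- capture(name): name is "scene" or "side" or "wrist"; returns a dict with "img" (384x512x3 uint8, red, green, blue), "fx", "fy", "cx", "cy" (pixels), "world_to_cam" (4x4, takes a point from world to camera coordinates); the wrist camera has in their place "mount" (4x4, takes a point from camera to tool coordinates, whose origin is the TCP and whose axes are the flange's). Camera axes: x right, y up, looking along -z (the intrinsics and any distortion apply to the point x, -y, -z); pixel columns grow to the right and rows downward; lengths in m; the calibration is good to about 2 mm. A picture is of the moment at which its call begins: read the wrist's pose just before it. There is no depth.
- finish_job(): hands the job in; it is judged then, once.
Trained networks look in the newest picture that a camera, given by its name, has taken for a name from the list of things; names that differ only in an ending like _2 or _b are one class to them, and where a whole thing is asked for, a point or a joint stands for the part that bears it (a point fixed in the world has none). Each returns a list of dicts, best first, with "score" (0 to 1); they miss things now and then, are a little off and sometimes report something else, mostly with a low value. They report only what shows in the picture. A call takes as long as a camera call.
- silhouettes(camera, label): "mask" (384x512 bool, what is visible of it) and "point" ([column, row] in pixels, amid what is visible of it).
- landmark_of(camera, label): "point" ([column, row] in pixels: a listed point, or the origin of a listed thing).
The state is a dict: "time_s": time; "joints": joint angles; "joint_velocities": joint speeds; "effort": joint torques, N m; "tcp_pos": TCP position; "ee_rot": TCP orientation; "wrist_force": force on the tool from outside, world axes, zero at the start; "moment": the same for the moment, N m; "gripper_width": opening from 0.0 (shut) to 1.0 (fully open); "gripper_force": force on a finger pad.
Only numpy, scipy, OpenCV 4.12 (cv2) and the standard library are available. Lean on these libraries where they do the work, as an engineer would, in place of code of your own. Each camera call takes 0.05 s, during which the arm holds its last target. There are 200 camera calls.

## Working session

There is one attempt and no reset: what is moved stays moved. The work goes in short steps, Python scripts to look and compute and a tool call to move; the robot and the scene stay as the last step left them, time stands still between calls to the robot, and variables do not carry over. Pictures are saved under pics/ and viewed, at most 10 in all, crops included, and the job is handed in when it is done.

Besides the shell and the picture viewer there is one more tool, called as name(argument=value, ...), one argument or row to a line, values as JSON. step_arm: Moves the arm, as the interface text tells. Its arguments: {"type":"object","properties":{"linear":{"type":"array"},"delta_rot":{"type":"array"},"grip":{"type":"array"}},"required":["linear","delta_rot","grip"]}

```bash
mkdir -p pics
cat > h.py <<'E'
import numpy as np, cv2
from station import *
def ray(c,px,st=None):
    d=np.array([(px[0]-c['cx'])/c['fx'],-(px[1]-c['cy'])/c['fy'],-1.])
    if 'world_to_cam' in c: T=np.linalg.inv(c['world_to_cam'])
    else:
        W=np.eye(4);W[:3,:3]=st['ee_rot'];W[:3,3]=st['tcp_pos'];T=W@np.array(c['mount'])
    return T[:3,3],T[:3,:3]@d
def atz(c,px,z,st=None):
    o,d=ray(c,px,st);return o+d*(z-o[2])/d[2]
E
python3 - <<'E'
from h import *
np.set_printoptions(precision=4,suppress=True)
s=sense();print(s)
Z=dict(filter_housing=0,cap=.05,cap_grip=.06,keeper=.076,keeper_tab=.108,seal=.05,slide_box=0,dropper_a=0,dropper_b=0,strip=0)
ims=[]
for n in ['scene','side','wrist']:
    s=sense();c=capture(n);ims.append(c['img']);print(n,c.keys(),c['fx'])
    for l,z in Z.items():
        for r in landmark_of(n,l)[:3]: print(n,l,round(r['score'],2),np.round(r['point'],1),atz(c,r['point'],z,s))
cv2.imwrite('pics/a.png',cv2.resize(np.hstack(ims[:2])[:,:,::-1],(800,300),interpolation=cv2.INTER_AREA))
cv2.imwrite('pics/w.png',ims[2][:,:,::-1])
E
```

```text
{'time_s': 0.0, 'joints': array([ 14.8168,  22.0913,   0.38  ,  -0.0297, -68.4092, -14.8158]), 'joint_velocities': array([-0.0121,  0.062 , -0.0784,  0.0366, -0.0784,  0.1004]), 'effort': array([  0.0006, -39.0662,  18.7403,   4.22  ,   0.011 ,  -0.0002]), 'tcp_pos': array([0.6244, 0.    , 0.2215]), 'ee_rot': array([[-0.0002, -1.    , -0.0022],
       [-1.    ,  0.0002, -0.0001],
       [ 0.0001,  0.0022, -1.    ]]), 'wrist_force': array([-0.1502, -0.1313, -0.2206]), 'moment': array([0.02  , 0.0084, 0.0207]), 'gripper_force': 0.0, 'gripper_width': 1.001708007671974}
scene dict_keys(['img', 'fx', 'fy', 'cx', 'cy', 'world_to_cam']) 393.13077601364006
scene filter_housing 0.93 [280.4 255. ] [ 0.5104 -0.1295  0.    ]
scene cap 0.73 [275.6 232.8] [ 0.5083 -0.116   0.05  ]
scene cap_grip 0.72 [279.8 208.1] [ 0.5795 -0.0714  0.06  ]
scene keeper 0.62 [242.4 208.9] [ 0.5012 -0.0313  0.076 ]
scene keeper_tab 0.84 [245.2 193.7] [ 0.5111 -0.0302  0.108 ]
scene seal 0.61 [275.3 235. ] [ 0.5016 -0.1204  0.05  ]
scene slide_box 0.97 [339.6 274.6] [ 0.5371 -0.2539  0.    ]
scene dropper_a 0.89 [295
[... 1513 characters left out ...]
 0.87 [342.7  69.8] [ 0.5159 -0.1214  0.    ]
wrist cap 0.8 [356.8  61.7] [ 0.5161 -0.1237  0.05  ]
wrist cap_grip 0.6 [383.8  57.2] [ 0.4927 -0.1266  0.06  ]
wrist keeper 0.56 [365.6 148.2] [ 0.507  -0.0379  0.076 ]
wrist keeper_tab 0.6 [376.2 153.5] [ 0.5088 -0.0373  0.108 ]
wrist dropper_a 0.94 [240.8  36.3] [ 0.6379 -0.1575  0.    ]
wrist dropper_a 0.54 [247.3 101. ] [ 0.6306 -0.0856  0.    ]
wrist dropper_a 0.53 [377.1 151.5] [ 0.4627 -0.0234  0.    ]
wrist dropper_b 0.94 [240.8  36.3] [ 0.6379 -0.1575  0.    ]
wrist dropper_b 0.54 [247.3 101. ] [ 0.6306 -0.0856  0.    ]
wrist dropper_b 0.53 [377.1 151.5] [ 0.4627 -0.0234  0.    ]
wrist strip 0.64 [431.1  87.8] [ 0.4062 -0.1011  0.    ]
```

View pics/a.png

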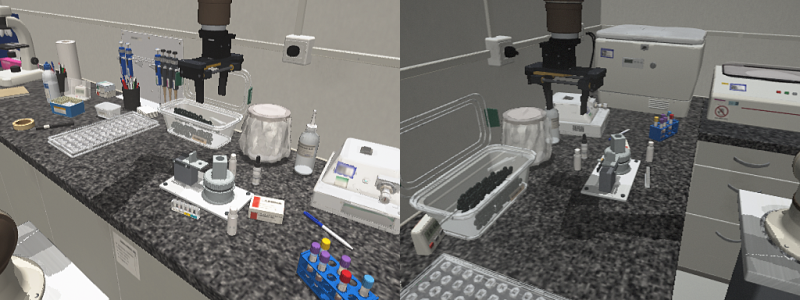

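View pics/w.png

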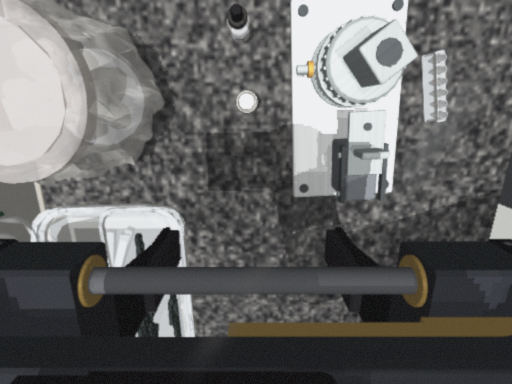

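The wrist picture shows the cap head near (383,57), turned about 35°, with the keeper tab at (375,153). The strip is at (435,87) and the droppers are at (240,25) and (247,101). The head's top must stand 120 mm above the table (50+70). I'll move the camera over the cap.

step_arm(
  linear=[
    [15,30,-10],
    [15,40,-15],
    [15,35,-15],
    [0,0,0],
    [0,0,0],
    [0,0,0],
  ],
  delta_rot=[
    [0,0,0],
    [0,0,0],
    [0,0,0],
    [0,0,0],
    [0,0,0],
    [0,0,0],
  ],
  grip=[87,87,87,87,87,87],
)

```text
time_s: 2.4
tcp_pos: [0.5205, -0.0447, 0.2618]
ee_rot: [[0.0, -1.0, -0.001], [-1.0, -0.0, -0.0], [0.0, 0.001, -1.0]]
wrist_force: [0.5, 0.4, -0.8]
gripper_width: 0.997
gripper_force: 0.0
```

Run:
```python
from h import *
np.set_printoptions(precision=4,suppress=True)
s=sense();c=capture('wrist');print(s['tcp_pos'],s['time_s'],ray(c,[256,192],s)[0],s['ee_rot'])
Z=dict(filter_housing=0,cap=.05,cap_grip=.11,keeper=.076,keeper_tab=.108)
for l,z in Z.items():
    for r in landmark_of('wrist',l)[:2]: print(l,round(r['score'],2),np.round(r['point'],1),atz(c,r['point'],z,s))
cv2.imwrite('pics/w2.png',cv2.resize(c['img'][:,:,::-1],(800,600)))
```

```text
[ 0.5205 -0.0447  0.2618] 2.4 [ 0.5203 -0.1242  0.4238] [[ 0.0003 -1.     -0.0011]
 [-1.     -0.0003 -0.0002]
 [ 0.0002  0.0011 -1.    ]]
filter_housing 0.58 [255.9 106.6] [ 0.5147 -0.1237  0.    ]
cap 0.6 [255.3 104.8] [ 0.5161 -0.1258  0.05  ]
cap_grip 0.7 [164.5  76.8] [ 0.6063 -0.1519  0.11  ]
keeper 0.82 [260.3 181.9] [ 0.51   -0.0367  0.076 ]
keeper_tab 0.82 [259.  189.6] [ 0.5123 -0.036   0.108 ]
```

View pics/w2.png

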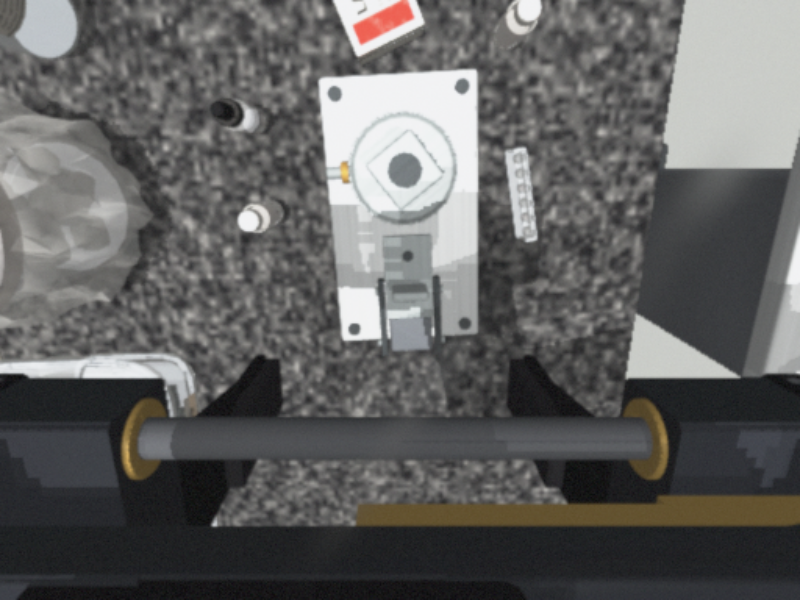

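The picture shows the head's corners at about (408,131), (443,170), (405,210) and (366,168) on the 800-px scale. The base plate's corners are at (320,79), (477,70), (478,332) and (342,342). The slide_box, droppers and strip are clear of the work.

Run:
```python
from h import *
np.set_printoptions(precision=4,suppress=True)
s=sense();c=capture('wrist');k=.64
H=np.array([atz(c,np.array(p)*k,.12,s)[:2] for p in [(408,131),(443,170),(405,210),(366,168)]])
P=np.array([atz(c,np.array(p)*k,.01,s)[:2] for p in [(320,79),(477,70),(478,332),(342,342)]])
for Q in(H,P):
    e=np.roll(Q,-1,0)-Q;print(Q.mean(0),np.linalg.norm(e,axis=1),np.degrees(np.arctan2(e[:,1],e[:,0])))
g=cv2.cvtColor(c['img'],cv2.COLOR_RGB2GRAY)
# refine head corners
q=cv2.cornerSubPix(g,np.float32([(408,131),(443,170),(405,210),(366,168)])*np.float32(k),(4,4),(-1,-1),(3,30,.01))
print(q/k);H=np.array([atz(c,p,.12,s)[:2] for p in q]);e=np.roll(H,-1,0)-H;print(H.mean(0),np.linalg.norm(e,axis=1),np.degrees(np.arctan2(e[:,1],e[:,0])))
for n in['scene','side']:
    c=capture(n)
    for l,z in dict(filter_housing=0,cap=.05,cap_grip=.11,keeper_tab=.108).items():
        for r in landmark_of(n,l)[:2]: print(n,l,round(r['score'],2),atz(c,r['point'],z))
print(s['joints'],sense()['time_s'])
c=capture('wrist');im=c['img'][30:250,190:330,::-1];cv2.imwrite('pics/w3.png',cv2.resize(im,None,fx=2.7,fy=2.7,interpolation=cv2.INTER_CUBIC))
```

```text
[ 0.5124 -0.1218] [0.032  0.0343 0.0359 0.0341] [ 134.0223   46.2329  -46.4035 -140.177 ]
[ 0.5103 -0.0819] [0.1275 0.2257 0.1298 0.229 ] [-176.9687   93.2221    4.506   -87.3282]
[[411.9184 131.8826]
 [441.206  169.8478]
 [399.6088 211.8454]
 [364.9016 165.977 ]]
[ 0.5131 -0.1217] [0.0292 0.0369 0.0358 0.0355] [ 129.8277   44.9669  -52.2966 -145.5085]
scene filter_housing 0.61 [ 0.518  -0.1333  0.    ]
scene cap 0.62 [ 0.5082 -0.1191  0.05  ]
scene cap_grip 0.97 [ 0.5215 -0.1149  0.11  ]
scene cap_grip 0.43 [ 0.4424 -0.1758  0.11  ]
scene keeper_tab 0.94 [ 0.506  -0.0345  0.108 ]
scene keeper_tab 0.69 [ 0.4931 -0.2374  0.108 ]
side filter_housing 0.58 [ 0.5074 -0.1304  0.    ]
side cap 0.83 [ 0.5166 -0.1227  0.05  ]
side cap_grip 0.83 [ 0.5129 -0.1166  0.11  ]
side keeper_tab 0.52 [ 0.5142 -0.0411  0.108 ]
[ 12.896   10.4206 -10.0636   0.0001 -69.5625 -12.8873] 3.25
```

View pics/w3.png

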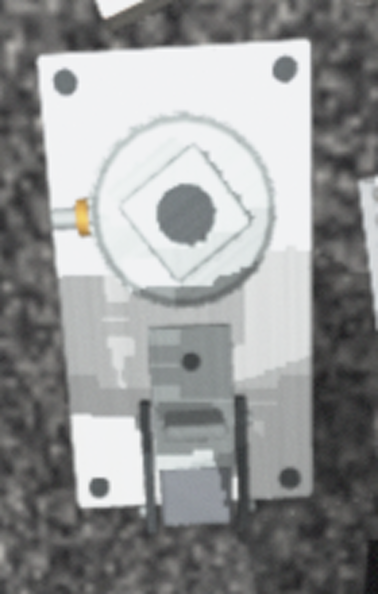

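The crop shows the head's corners at (194,144), (253,220), (180,281) and (121,208). The base bolts are at (65,82), (285,69), (289,478) and (99,487), and the tab's top edge is about (165,408)–(222,410).

Run:
```python
from h import *
np.set_printoptions(precision=4,suppress=True)
s=sense();c=capture('wrist')
f=lambda L,z:np.array([atz(c,np.array(p)/2.7+[190,30],z,s)[:2] for p in L])
for Q in(f([(194,144),(253,220),(180,281),(121,208)],.12),f([(65,82),(285,69),(289,478),(99,487)],.011),f([(39,57),(310,40),(312,496),(78,508)],.01),f([(149,325),(231,324),(231,400),(152,400)],.082),f([(162,468),(226,468),(230,524),(166,524)],.08)):
    e=np.roll(Q,-1,0)-Q;print(Q.mean(0),np.linalg.norm(e,axis=1),np.degrees(np.arctan2(e[:,1],e[:,0])));print(Q.tolist())
print(f([(165,408),(222,410)],.108), f([(186,214)],.12))
```

```text
[ 0.5126 -0.1216] [0.034  0.0345 0.0339 0.0343] [ 129.9629   39.54    -50.4002 -140.3198]
[[0.5102788913843965, -0.14557244102520794], [0.4884338182084555, -0.11950422702221511], [0.515035154186354, -0.09754459311168352], [0.5366605025200291, -0.1236853804869988]]
[ 0.5108 -0.0816] [0.1042 0.2044 0.1039 0.2039] [-176.8658   93.0478    2.9039  -86.8507]
[[0.5684034612989295, -0.1806512666737539], [0.4643172749391601, -0.1863506453670738], [0.4534521794734828, 0.017711511748971495], [0.5571997446352421, 0.02297423913095402]]
[ 0.5107 -0.0816] [0.1276 0.2278 0.1292 0.2275] [-176.7041   93.2258    3.164   -87.1823]
[[0.5803861003078714, -0.19160965375762445], [0.45299129407777594, -0.1989460725972781], [0.44017136049285016, 0.028517581160624486], [0.569200802891467, 0.035650183893828]]
[ 0.5096 -0.0594] [0.035  0.0333 0.0347 0.0329] [-179.2698   91.3282    0.0324  -88.0627]
[[0.5276169335889808, -0.07569988344473447], [0.492613173529764, -0.07614603872459971], [0.4918412601949258, -0.04285239703402079], [0.5265051937732564, -0.042832802699488054]]
[0.5066 0.0029] [0.029  0.0274 0.0296 0.0273] [-179.9677   95.1002    0.0322  -86.2072]
[[0.5221816516658443, -0.010766133099853997], [0.49321036010779784, -0.010782463517798324], [0.4907773774242231, 0.016477748518507404], [0.5203744398858231, 0.016494391063078942]]
[[ 0.5207 -0.0457]
 [ 0.4975 -0.0449]] [[ 0.513  -0.1216]]
```

Housing yaw is about +3°, the axis is at (0.5127, −0.1216), and the head's flats lie at 40°. So the square positions come after about 37°, 127° and 217° of clockwise turning. Gripping with tool y at 310° lets joint 6 cover all of that in one grip.

step_arm(
  linear=[
    [38.5,4,0],
    [38.5,4,0],
    [0,0,0],
    [0,0,0],
    [0,0,0],
    [0,0,0],
    [0,0,0],
    [0,0,0],
    [0,0,0],
    [0,0,0],
  ],
  delta_rot=[
    [0,0,0],
    [0,0,0],
    [0,0,-0.175],
    [0,0,-0.175],
    [0,0,-0.175],
    [0,0,-0.175],
    [0,0,-0.175],
    [0,0,-0.175],
    [0,0,-0.175],
    [0,0,-0.175],
  ],
  grip=[87,87,87,87,87,87,87,87,87,87],
)

```text
time_s: 4.6
tcp_pos: [0.512, -0.122, 0.2625]
ee_rot: [[0.986, -0.164, -0.0], [-0.164, -0.986, 0.0], [-0.0, -0.0, -1.0]]
wrist_force: [-1.2, 0.4, -0.8]
gripper_width: 0.998
gripper_force: 0.0
```

step_arm(
  linear=[
    [0,0,0],
    [0,0,0],
    [0,0,0],
    [0,0,0],
    [0,0,0],
    [0,0,0],
    [0,0,0],
  ],
  delta_rot=[
    [0,0,-0.175],
    [0,0,-0.175],
    [0,0,-0.175],
    [0,0,-0.175],
    [0,0,-0.169],
    [0,0,0],
    [0,0,0],
  ],
  grip=[87,87,87,87,87,87,87],
)

```text
time_s: 5.48
tcp_pos: [0.512, -0.122, 0.2626]
ee_rot: [[0.768, 0.641, 0.0], [0.641, -0.768, -0.0], [0.0, 0.0, -1.0]]
wrist_force: [-1.4, 0.2, -0.1]
gripper_width: 1.002
gripper_force: 0.0
```

```bash
cat >> h.py <<'E'
def st(tgt=None):
    np.set_printoptions(precision=4,suppress=True)
    s=sense();R=s['ee_rot'];print('t',s['time_s'],'p',s['tcp_pos'],'y-ang',np.degrees(np.arctan2(R[1,1],R[0,1])),'zax',R[:,2],'q',s['joints'],'F',s['wrist_force'],'M',s['moment'],'e6',s['effort'][5],'grip',s['gripper_force'],s['gripper_width']*87)
    if tgt is not None: print('need tool mm',R.T@(np.array(tgt)-s['tcp_pos'])*1e3)
    return s
E
python3 -c "
from h import *
s=st([.5127,-.1216,.092])
c=capture('wrist');cv2.imwrite('pics/w4.png',c['img'][:,:,::-1])
for r in landmark_of('wrist','cap_grip')[:2]: print(r,atz(c,r['point'],.11,s))
for r in landmark_of('wrist','keeper_tab')[:2]: print(r,atz(c,r['point'],.108,s))
"
```

```text
t 5.475 p [ 0.512  -0.122   0.2626] y-ang -50.13264138591947 zax [ 0. -0. -1.] q [  4.2743  10.8054  -9.5123   0.0004 -69.68   125.5929] F [-1.3575  0.1568 -0.0687] M [-0.122   0.0083 -0.0549] e6 -0.004302267625462264 grip 0.0 87.20929758907225
need tool mm [  0.7867   0.1581 170.5637]
{'point': [255.7, 179.4], 'score': 0.62} [ 0.516  -0.1238  0.11  ]
{'point': [189.0, 132.8], 'score': 0.71} [ 0.5092 -0.0382  0.108 ]
```

View pics/w4.png

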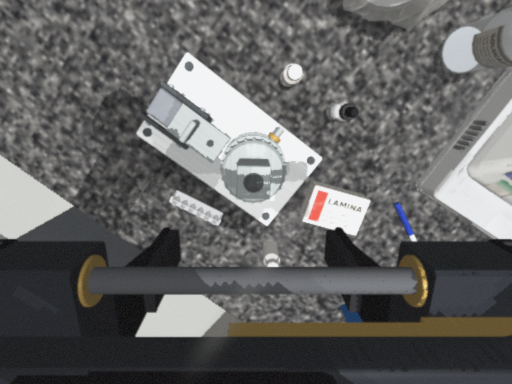

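The head at (253,178) lies square to the fingers and midway between them. The strip and the boxes are clear of the descent.

step_arm(
  linear=[
    [0.8,0,40],
    [0,0,40],
    [0,0,40],
    [0,0,30],
    [0,0,20],
    [0,0,0],
    [0,0,0],
  ],
  delta_rot=[
    [0,0,0],
    [0,0,0],
    [0,0,0],
    [0,0,0],
    [0,0,0],
    [0,0,0],
    [0,0,0],
  ],
  grip=[87,87,87,87,87,87,87],
)

```text
time_s: 6.5
tcp_pos: [0.5134, -0.1215, 0.0935]
ee_rot: [[0.766, 0.643, 0.002], [0.643, -0.766, -0.0], [0.001, 0.001, -1.0]]
wrist_force: [-0.2, -0.3, 0.5]
gripper_width: 1.001
gripper_force: 0.0
```

step_arm(
  linear=[
    [0,0,0],
    [0,0,0],
    [0,0,0],
    [0,0,0],
    [0,0,0],
    [0,0,0],
    [0,0,0],
    [0,0,0],
    [0,0,0],
    [0,0,0],
  ],
  delta_rot=[
    [0,0,0],
    [0,0,0],
    [0,0,0],
    [0,0,0],
    [0,0,0],
    [0,0,0],
    [0,0,0],
    [0,0,0],
    [0,0,0],
    [0,0,0],
  ],
  grip=[45,40,36,30,30,30,30,30,30,30],
)

```text
time_s: 7.75
tcp_pos: [0.513, -0.1217, 0.0927]
ee_rot: [[0.766, 0.643, 0.001], [0.643, -0.766, -0.0], [0.0, 0.001, -1.0]]
wrist_force: [2.9, -3.7, -1.6]
gripper_width: 0.413
gripper_force: 29.8
```

```bash
python3 -c "
from h import *
s=st([.5127,-.1216,.092])"
```

```text
t 7.75 p [ 0.513  -0.1217  0.0927] y-ang -49.990517147469696 zax [ 0.0009 -0.0004 -1.    ] q [  4.3111  20.3878 -23.2447   0.0341 -46.3195 125.6748] F [ 2.8916 -3.6893 -1.6058] M [-1.3412 -0.5733 -0.0639] e6 0.050859973998740315 grip 29.848837258759886 35.902650301918634
need tool mm [-0.1655 -0.2857  0.665 ]
```

The head is gripped (35.9 mm opening, 30 N). I'll turn clockwise in stages and read the moment after each.

step_arm(
  linear=[
    [0,0,0.02],
    [0,0,0.02],
    [0,0,0.02],
    [0,0,0.02],
    [0,0,0.02],
  ],
  delta_rot=[
    [0,0,0.07],
    [0,0,0.07],
    [0,0,0.07],
    [0,0,0.07],
    [0,0,0.07],
  ],
  grip=[30,30,30,30,30],
)

```text
time_s: 8.38
tcp_pos: [0.5129, -0.1214, 0.0926]
ee_rot: [[0.941, 0.34, 0.001], [0.34, -0.941, -0.0], [0.001, 0.0, -1.0]]
wrist_force: [2.3, -2.7, 0.1]
gripper_width: 0.412
gripper_force: 29.8
```

```bash
python3 -c "
from h import *
s=st()"
```

```text
t 8.375 p [ 0.5129 -0.1214  0.0926] y-ang -70.14468155082749 zax [ 0.0007 -0.0001 -1.    ] q [  4.335   20.3816 -23.2504   0.0129 -46.3292 105.5114] F [ 2.3277 -2.6571  0.0646] M [-0.8538 -0.5024  0.0526] e6 0.30964912846684456 grip 29.807969578541815 35.8216261031977
```

step_arm(
  linear=[
    [0,0,0.02],
    [0,0,0.02],
    [0,0,0.02],
    [0,0,0.02],
    [0,0,0.02],
  ],
  delta_rot=[
    [0,0,0.07],
    [0,0,0.07],
    [0,0,0.07],
    [0,0,0.07],
    [0,0,0.07],
  ],
  grip=[30,30,30,30,30],
)

```text
time_s: 9.0
tcp_pos: [0.513, -0.1212, 0.0927]
ee_rot: [[1.0, -0.004, 0.001], [-0.004, -1.0, 0.0], [0.001, -0.0, -1.0]]
wrist_force: [2.0, -1.1, 0.1]
gripper_width: 0.415
gripper_force: 29.8
```

```bash
python3 -c "
from h import *
s=st()"
```

```text
t 9.0 p [ 0.513  -0.1212  0.0927] y-ang -90.20382423231511 zax [ 0.0009  0.0003 -1.    ] q [  4.3514  20.3754 -23.2456  -0.0177 -46.326   85.457 ] F [ 1.9975 -1.1154  0.0652] M [-0.3718 -0.4279  0.1   ] e6 0.30789345502853394 grip 29.79971752502024 36.09397923299055
```

step_arm(
  linear=[
    [0,0,0.02],
    [0,0,0.02],
    [0,0,0.02],
    [0,0,0.02],
    [0,0,0.02],
  ],
  delta_rot=[
    [0,0,0.07],
    [0,0,0.07],
    [0,0,0.07],
    [0,0,0.07],
    [0,0,0.07],
  ],
  grip=[30,30,30,30,30],
)

```text
time_s: 9.62
tcp_pos: [0.5131, -0.1209, 0.0926]
ee_rot: [[0.938, -0.346, 0.001], [-0.346, -0.938, 0.001], [0.001, -0.001, -1.0]]
wrist_force: [1.2, -0.3, 0.5]
gripper_width: 0.416
gripper_force: 29.8
```

```bash
python3 -c "
from h import *
s=st()"
```

```text
t 9.625 p [ 0.5131 -0.1209  0.0926] y-ang -110.25807448672961 zax [ 0.0013  0.0007 -1.    ] q [  4.3686  20.3749 -23.2404  -0.0437 -46.3065  65.4035] F [ 1.1733 -0.3322  0.4599] M [ 0.0029 -0.3892  0.0476] e6 0.30640955083072186 grip 29.7933241375722 36.20619910580265
```

step_arm(
  linear=[
    [0,0,0.02],
    [0,0,0.02],
    [0,0,0.02],
    [0,0,0.02],
    [0,0,0.02],
  ],
  delta_rot=[
    [0,0,0.07],
    [0,0,0.07],
    [0,0,0.07],
    [0,0,0.07],
    [0,0,0.07],
  ],
  grip=[30,30,30,30,30],
)

```text
time_s: 10.25
tcp_pos: [0.5133, -0.1207, 0.0926]
ee_rot: [[0.763, -0.647, 0.002], [-0.647, -0.763, 0.001], [0.001, -0.002, -1.0]]
wrist_force: [1.0, 0.6, 1.4]
gripper_width: 0.411
gripper_force: 29.8
```

```bash
python3 -c "
from h import *
s=st()"
```

```text
t 10.25 p [ 0.5133 -0.1207  0.0926] y-ang -130.31093106253007 zax [ 0.002   0.0009 -1.    ] q [  4.3804  20.378  -23.232   -0.0597 -46.2721  45.3499] F [1.0461 0.6226 1.4431] M [ 0.2464 -0.477   0.0453] e6 0.30561279505491257 grip 29.78962024440989 35.729528067990955
```

step_arm(
  linear=[
    [0,0,0.02],
    [0,0,0.02],
    [0,0,0.02],
    [0,0,0.02],
    [0,0,0.02],
  ],
  delta_rot=[
    [0,0,0.07],
    [0,0,0.07],
    [0,0,0.07],
    [0,0,0.07],
    [0,0,0.07],
  ],
  grip=[30,30,30,30,30],
)

```text
time_s: 10.88
tcp_pos: [0.5137, -0.1206, 0.0927]
ee_rot: [[0.495, -0.869, 0.003], [-0.869, -0.495, 0.001], [0.0, -0.003, -1.0]]
wrist_force: [2.0, 0.3, 1.5]
gripper_width: 0.411
gripper_force: 29.8
```

```bash
python3 -c "
from h import *
s=st()"
```

```text
t 10.875 p [ 0.5137 -0.1206  0.0927] y-ang -150.36071625384062 zax [ 0.0028  0.001  -1.    ] q [  4.3888  20.3814 -23.2194  -0.0656 -46.2349  25.2958] F [1.9808 0.3356 1.5419] M [ 0.3955 -0.5643  0.0092] e6 0.30517056584358215 grip 29.788130787201226 35.72083862162787
```

step_arm(
  linear=[
    [0,0,0.02],
    [0,0,0.02],
    [0,0,0.02],
  ],
  delta_rot=[
    [0,0,0.07],
    [0,0,0.07],
    [0,0,0.07],
  ],
  grip=[30,30,30],
)

```text
time_s: 11.25
tcp_pos: [0.5139, -0.1206, 0.0926]
ee_rot: [[0.303, -0.953, 0.003], [-0.953, -0.303, 0.001], [0.0, -0.003, -1.0]]
wrist_force: [2.1, 1.6, 0.6]
gripper_width: 0.411
gripper_force: 29.8
```

```bash
python3 -c "
from h import *
s=st()"
```

```text
t 11.25 p [ 0.5139 -0.1206  0.0926] y-ang -162.38519753315575 zax [ 0.0032  0.001  -1.    ] q [  4.3924  20.386  -23.2151  -0.0607 -46.2112  13.2643] F [2.1479 1.5877 0.5679] M [ 0.3284 -0.7252  0.0495] e6 0.3052239306271076 grip 29.78805779479444 35.79361544411752
```

step_arm(
  linear=[
    [0,0,0.02],
    [0,0,0.02],
    [0,0,0.02],
  ],
  delta_rot=[
    [0,0,0.07],
    [0,0,0.07],
    [0,0,0.07],
  ],
  grip=[30,30,30],
)

```text
time_s: 11.62
tcp_pos: [0.5141, -0.1206, 0.0926]
ee_rot: [[0.097, -0.995, 0.004], [-0.995, -0.097, 0.001], [-0.001, -0.004, -1.0]]
wrist_force: [2.4, 1.0, 1.5]
gripper_width: 0.411
gripper_force: 29.8
```

```bash
python3 -c "
from h import *
s=st()"
```

```text
t 11.625 p [ 0.5141 -0.1206  0.0926] y-ang -174.41208849026754 zax [ 0.0036  0.0009 -1.    ] q [  4.392   20.392  -23.2082  -0.0529 -46.1898   1.2325] F [2.439  1.0396 1.4936] M [ 0.3337 -0.8261  0.0436] e6 0.30525888316333294 grip 29.78802490979433 35.783216476347604
```

The seal has not gripped at 124°, so the next square position is 217°. Carrying on.

step_arm(
  linear=[
    [0,0,0.02],
    [0,0,0.02],
    [0,0,0.02],
    [0,0,0.02],
    [0,0,0.02],
  ],
  delta_rot=[
    [0,0,0.07],
    [0,0,0.07],
    [0,0,0.07],
    [0,0,0.07],
    [0,0,0.07],
  ],
  grip=[30,30,30,30,30],
)

```text
time_s: 12.25
tcp_pos: [0.5144, -0.1207, 0.0927]
ee_rot: [[-0.248, -0.969, 0.004], [-0.969, 0.248, 0.0], [-0.001, -0.004, -1.0]]
wrist_force: [3.2, 0.7, 0.0]
gripper_width: 0.408
gripper_force: 29.7
```

```bash
python3 -c "
from h import *
s=st()"
```

```text
t 12.25 p [ 0.5144 -0.1207  0.0927] y-ang 165.61283097014015 zax [ 0.0041  0.0005 -1.    ] q [  4.3931  20.4032 -23.2031  -0.011  -46.1558 -18.7725] F [3.2373 0.6717 0.0034] M [ 0.0981 -0.8795  0.3411] e6 0.0550415413454175 grip 29.737299978733063 35.48870793836924
```

step_arm(
  linear=[
    [0,0,0.02],
    [0,0,0.02],
    [0,0,0.02],
    [0,0,0.02],
    [0,0,0.02],
  ],
  delta_rot=[
    [0,0,0.07],
    [0,0,0.07],
    [0,0,0.07],
    [0,0,0.07],
    [0,0,0.07],
  ],
  grip=[30,30,30,30,30],
)

```text
time_s: 12.88
tcp_pos: [0.5146, -0.1209, 0.0927]
ee_rot: [[-0.565, -0.825, 0.005], [-0.825, 0.565, 0.0], [-0.003, -0.004, -1.0]]
wrist_force: [3.6, -0.0, -0.1]
gripper_width: 0.414
gripper_force: 29.7
```

```bash
python3 -c "
from h import *
s=st()"
```

```text
t 12.875 p [ 0.5146 -0.1209  0.0927] y-ang 145.57211504852046 zax [ 0.0046  0.0001 -1.    ] q [  4.3847  20.4103 -23.2008   0.0187 -46.1273 -38.8252] F [ 3.5834 -0.0477 -0.1314] M [-0.2272 -1.0673  0.3215] e6 0.05478588631376624 grip 29.735742998309433 36.04843138323096
```

step_arm(
  linear=[
    [0,0,0.02],
    [0,0,0.02],
    [0,0,0.02],
    [0,0,0.02],
    [0,0,0.02],
  ],
  delta_rot=[
    [0,0,0.07],
    [0,0,0.07],
    [0,0,0.07],
    [0,0,0.07],
    [0,0,0.07],
  ],
  grip=[30,30,30,30,30],
)

```text
time_s: 13.5
tcp_pos: [0.5147, -0.1212, 0.0927]
ee_rot: [[-0.814, -0.581, 0.005], [-0.581, 0.814, -0.0], [-0.004, -0.003, -1.0]]
wrist_force: [3.6, -1.0, 0.7]
gripper_width: 0.416
gripper_force: 29.7
```

```bash
python3 -c "
from h import *
s=st()"
```

```text
t 13.5 p [ 0.5147 -0.1212  0.0927] y-ang 125.52536807349594 zax [ 0.0048 -0.0003 -1.    ] q [  4.3685  20.421  -23.1997   0.0538 -46.1076 -58.88  ] F [ 3.6267 -0.9518  0.7214] M [-0.6092 -1.1667  0.2162] e6 0.054436828941106796 grip 29.73335641203448 36.18029389161455
```

The seal gripped between 124° and 144° (Mz about 0.05 → 0.33). Going on to the square position at tool y ≈ 93°, plus 2° for spring-back.

step_arm(
  linear=[
    [0,0,0.02],
    [0,0,0.02],
    [0,0,0.02],
    [0,0,0.02],
    [0,0,0.02],
    [0,0,0.02],
    [0,0,0.02],
    [0,0,0.02],
    [0,0,0],
    [0,0,0],
  ],
  delta_rot=[
    [0,0,0.075],
    [0,0,0.075],
    [0,0,0.075],
    [0,0,0.075],
    [0,0,0.075],
    [0,0,0.075],
    [0,0,0.075],
    [0,0,0.07],
    [0,0,0],
    [0,0,0],
  ],
  grip=[30,30,30,30,30,30,30,30,30,30],
)

```text
time_s: 14.75
tcp_pos: [0.5147, -0.1216, 0.0926]
ee_rot: [[-1.0, -0.028, 0.005], [-0.028, 1.0, -0.001], [-0.005, -0.001, -1.0]]
wrist_force: [4.4, -3.6, 2.7]
gripper_width: 0.411
gripper_force: 29.7
```

```bash
python3 -c "
from h import *
s=st()"
```

```text
t 14.75 p [ 0.5147 -0.1216  0.0926] y-ang 91.60842883035794 zax [ 0.0046 -0.0009 -1.    ] q [  4.3349  20.4282 -23.2075   0.0976 -46.1062 -92.7938] F [ 4.3721 -3.6089  2.6989] M [-1.3086 -1.284   0.2492] e6 -0.26520797051489353 grip 29.7367261396721 35.745356171057004
```

step_arm(
  linear=[
    [0,0,0],
    [0,0,0],
    [0,0,0],
    [0,0,0],
    [0,0,0],
    [0,0,0],
    [0,0,-20],
    [0,0,-45],
    [0,0,-45],
    [0,0,-45],
  ],
  delta_rot=[
    [0,0,0],
    [0,0,0],
    [0,0,0],
    [0,0,0],
    [0,0,0],
    [0,0,0],
    [0,0,0],
    [0,0,0],
    [0,0,0],
    [0,0,0],
  ],
  grip=[45,55,70,80,80,80,80,80,80,80],
)

```text
time_s: 16.0
tcp_pos: [0.5123, -0.1215, 0.248]
ee_rot: [[-1.0, -0.025, 0.0], [-0.025, 1.0, 0.0], [-0.0, 0.0, -1.0]]
wrist_force: [1.2, 0.3, -0.2]
gripper_width: 0.922
gripper_force: 0.0
```

step_arm(
  linear=[
    [0,0,-15],
    [0,0,0],
    [0,0,0],
  ],
  delta_rot=[
    [0,0,0],
    [0,0,0],
    [0,0,0],
  ],
  grip=[80,80,80],
)

```text
time_s: 16.38
tcp_pos: [0.5116, -0.1213, 0.2596]
ee_rot: [[-1.0, -0.024, -0.004], [-0.024, 1.0, 0.0], [0.004, 0.001, -1.0]]
wrist_force: [0.3, -0.4, -0.0]
gripper_width: 0.923
gripper_force: 0.0
```

```bash
python3 -c "
from h import *
s=st()
c=capture('wrist')
q=c['img'][90:290,150:400,::-1]
for r in landmark_of('wrist','cap_grip')[:2]: print(r,atz(c,r['point'],.11,s))
for r in landmark_of('wrist','keeper_tab')[:2]: print(r,atz(c,r['point'],.108,s))
for p in [(.5127,-.1216,.12),(.508,-.034,.108)]:
    W=np.eye(4);W[:3,:3]=s['ee_rot'];W[:3,3]=s['tcp_pos'];T=np.linalg.inv(W@np.array(c['mount']));v=T[:3,:3]@np.array(p)+T[:3,3];print(c['cx']+c['fx']*v[0]/-v[2],c['cy']-c['fy']*v[1]/-v[2])
cv2.imwrite('pics/w5.png',cv2.resize(q,None,fx=3,fy=3,interpolation=cv2.INTER_CUBIC))
"
```

```text
t 16.375 p [ 0.5116 -0.1213  0.2596] y-ang 91.40348074698528 zax [-0.0036  0.0005 -1.    ] q [  4.3273  10.971   -9.7163  -0.0449 -69.5141 -92.908 ] F [ 0.253  -0.417  -0.0307] M [-0.0583 -0.0888 -0.0127] e6 6.584616585314507e-05 grip 0.0 80.29405471770707
{'point': [253.1, 185.2], 'score': 0.82} [ 0.5137 -0.1207  0.11  ]
{'point': [332.1, 182.9], 'score': 0.97} [ 0.5095 -0.0346  0.108 ]
252.25032757969305 186.639780288634
332.8339643377602 181.59019345175525
```

View pics/w5.png

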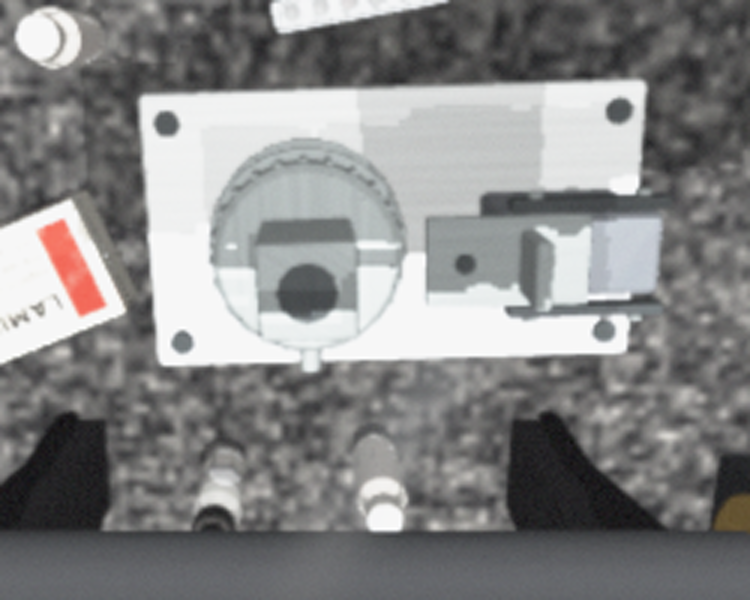

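The picture shows the head's flat at x≈357 parallel to the tongue's front edge at x≈427, within about 1.5°. The tab is at (538,268) and the keeper is still back, so the cap is square. Next I move behind the tab with closed fingers.

step_arm(
  linear=[
    [0.8,39,0],
    [0.8,39,0],
    [0.8,39.5,0],
    [0,0,0],
    [0,0,0],
    [0,0,0],
    [0,0,0],
    [0,0,0],
    [0,0,0],
    [0,0,0],
  ],
  delta_rot=[
    [0,0,0],
    [0,0,0],
    [0,0,0],
    [0,0,-0.178],
    [0,0,-0.178],
    [0,0,-0.178],
    [0,0,-0.178],
    [0,0,-0.178],
    [0,0,-0.178],
    [0,0,-0.178],
  ],
  grip=[0,0,0,0,0,0,0,0,0,0],
)

```text
time_s: 17.77
tcp_pos: [0.507, -0.0041, 0.2605]
ee_rot: [[-0.29, -0.957, -0.002], [-0.957, 0.29, -0.0], [0.001, 0.002, -1.0]]
wrist_force: [-0.1, -0.6, 0.2]
gripper_width: 0.005
gripper_force: 0.0
```

step_arm(
  linear=[
    [0,0,0],
    [0,0,0],
    [0,0,0],
    [0,0,0],
  ],
  delta_rot=[
    [0,0,-0.178],
    [0,0,-0.176],
    [0,0,0],
    [0,0,0],
  ],
  grip=[0,0,0,0],
)

```text
time_s: 18.27
tcp_pos: [0.5071, -0.0041, 0.261]
ee_rot: [[0.051, -0.999, -0.001], [-0.999, -0.051, -0.0], [0.0, 0.001, -1.0]]
wrist_force: [0.4, -0.2, -0.0]
gripper_width: 0.001
gripper_force: 0.0
```

```bash
python3 -c "
from h import *
s=st([.5065,-.0038,.092])
c=capture('wrist')
for r in landmark_of('wrist','keeper_tab')[:2]: print(r,atz(c,r['point'],.108,s))
"
```

```text
t 18.275 p [ 0.5071 -0.0041  0.261 ] y-ang -177.05173894671998 zax [-0.001  -0.0002 -1.    ] q [ 17.9032   8.9456 -12.0553  -0.0037 -69.0562 -14.9536] F [ 0.354  -0.2317 -0.0214] M [ 0.0232 -0.0377 -0.0173] e6 -0.004556682397378609 grip 0.0 0.07306153684282227
need tool mm [ -0.3499   0.4436 168.9917]
{'point': [253.2, 152.7], 'score': 0.64} [ 0.5071 -0.0363  0.108 ]
```

step_arm(
  linear=[
    [0,0,45],
    [0,0,45],
    [0,0,45],
    [0,0,23],
    [0,0,10],
    [0,0,0],
    [0,0,0],
  ],
  delta_rot=[
    [0,0,0],
    [0,0,0],
    [0,0,0],
    [0,0,0],
    [0,0,0],
    [0,0,0],
    [0,0,0],
  ],
  grip=[0,0,0,0,0,0,0],
)

```text
time_s: 19.25
tcp_pos: [0.5082, -0.0038, 0.0947]
ee_rot: [[0.054, -0.999, 0.002], [-0.999, -0.054, 0.001], [-0.0, -0.003, -1.0]]
wrist_force: [-0.1, -0.0, -0.5]
gripper_width: 0.005
gripper_force: 0.0
```

step_arm(
  linear=[
    [4,0,0],
    [4,0,0],
    [3,0,0],
    [2,0,0],
    [2,0,0],
    [2,0,0],
    [2,0,0],
    [2,0,0],
    [2,0,0],
    [2,0,0],
  ],
  delta_rot=[
    [0,0,0],
    [0,0,0],
    [0,0,0],
    [0,0,0],
    [0,0,0],
    [0,0,0],
    [0,0,0],
    [0,0,0],
    [0,0,0],
    [0,0,0],
  ],
  grip=[0,0,0,0,0,0,0,0,0,0],
)

```text
time_s: 20.5
tcp_pos: [0.5087, -0.0291, 0.0934]
ee_rot: [[0.054, -0.999, 0.0], [-0.999, -0.054, 0.0], [-0.0, -0.0, -1.0]]
wrist_force: [0.3, 2.6, -0.2]
gripper_width: 0.009
gripper_force: 1.0
```

```bash
python3 -c "
from h import *
s=st([.5065,-.0038,.092])
c=capture('side')
for r in landmark_of('side','keeper_tab')[:2]: print(r,atz(c,r['point'],.108,s))
"
```

```text
t 20.5 p [ 0.5087 -0.0291  0.0934] y-ang -176.9029607283635 zax [ 0.      0.0001 -1.    ] q [ 15.0073  18.8547 -25.5733  -0.006  -45.5696 -11.906 ] F [ 0.2974  2.5612 -0.2349] M [0.6077 0.128  0.0211] e6 -0.01669191406108439 grip 1.0410828329622746 0.7550777745502686
need tool mm [-25.3363   0.7849   1.4513]
{'point': [267.4, 191.0], 'score': 0.56} [ 0.519  -0.0469  0.108 ]
{'point': [317.9, 202.9], 'score': 0.5} [ 0.4047 -0.0351  0.108 ]
```

step_arm(
  linear=[
    [1.5,0,0],
    [1.5,0,0],
    [1.5,0,0],
    [1.5,0,0],
    [1.5,0,0],
    [1.5,0,0],
    [1.5,0,0],
    [1.5,0,0],
    [1.5,0,0],
    [1.5,0,0],
  ],
  delta_rot=[
    [0,0,0],
    [0,0,0],
    [0,0,0],
    [0,0,0],
    [0,0,0],
    [0,0,0],
    [0,0,0],
    [0,0,0],
    [0,0,0],
    [0,0,0],
  ],
  grip=[0,0,0,0,0,0,0,0,0,0],
)

```text
time_s: 21.85
tcp_pos: [0.5094, -0.0441, 0.0934]
ee_rot: [[0.054, -0.999, -0.0], [-0.999, -0.054, 0.0], [-0.0, 0.0, -1.0]]
wrist_force: [-0.1, 0.9, -0.4]
gripper_width: 0.008
gripper_force: 1.0
```

step_arm(
  linear=[
    [0.5,0,0],
    [0.5,0,0],
    [0.5,0,0],
    [0.5,0,0],
  ],
  delta_rot=[
    [0,0,0],
    [0,0,0],
    [0,0,0],
    [0,0,0],
  ],
  grip=[0,0,0,0],
)

```text
time_s: 22.35
tcp_pos: [0.5095, -0.046, 0.0935]
ee_rot: [[0.054, -0.999, -0.0], [-0.999, -0.054, 0.0], [-0.0, 0.0, -1.0]]
wrist_force: [1.1, 2.3, -0.5]
gripper_width: 0.004
gripper_force: 1.0
```

step_arm(
  linear=[
    [0.5,0,0],
    [0.5,0,0],
    [0.5,0,0],
  ],
  delta_rot=[
    [0,0,0],
    [0,0,0],
    [0,0,0],
  ],
  grip=[0,0,0],
)

```text
time_s: 22.72
tcp_pos: [0.5096, -0.0472, 0.0935]
ee_rot: [[0.054, -0.999, 0.0], [-0.999, -0.054, 0.001], [-0.001, -0.0, -1.0]]
wrist_force: [-1.3, 5.3, -0.2]
gripper_width: 0.007
gripper_force: 2.6
```

step_arm(
  linear=[
    [0.5,0,0],
    [0.5,0,0],
  ],
  delta_rot=[
    [0,0,0],
    [0,0,0],
  ],
  grip=[0,0],
)

```text
time_s: 22.98
tcp_pos: [0.5096, -0.0473, 0.0935]
ee_rot: [[0.054, -0.999, 0.0], [-0.999, -0.054, 0.002], [-0.002, -0.0, -1.0]]
wrist_force: [-2.3, 9.2, 1.2]
gripper_width: 0.004
gripper_force: 4.8
```

step_arm(
  linear=[
    [0.5,0,0],
    [0.5,0,0],
  ],
  delta_rot=[
    [0,0,0],
    [0,0,0],
  ],
  grip=[0,0],
)

```text
time_s: 23.22
tcp_pos: [0.5097, -0.0474, 0.0935]
ee_rot: [[0.053, -0.999, 0.001], [-0.999, -0.053, 0.003], [-0.003, -0.001, -1.0]]
wrist_force: [-3.6, 13.5, 1.4]
gripper_width: 0.005
gripper_force: 6.8
```

The force rises sharply at y=−0.0474, within about 1 mm of the expected stop. I'll back off and check.

step_arm(
  linear=[
    [-5,0,0],
    [-15,0,0],
    [-15,0,0],
    [-10,0,-5],
    [0,0,-45],
    [0,0,-45],
    [0,0,-45],
    [0,0,-30],
    [0,0,0],
    [0,0,0],
  ],
  delta_rot=[
    [0,0,0],
    [0,0,0],
    [0,0,0],
    [0,0,0],
    [0,0,0],
    [0,0,0],
    [0,0,0],
    [0,0,0],
    [0,0,0],
    [0,0,0],
  ],
  grip=[0,0,0,0,0,0,0,0,0,0],
)

```text
time_s: 24.48
tcp_pos: [0.5066, -0.0043, 0.2628]
ee_rot: [[0.054, -0.999, -0.001], [-0.999, -0.054, 0.0], [-0.0, 0.001, -1.0]]
wrist_force: [-1.0, -0.2, 0.0]
gripper_width: 0.005
gripper_force: 0.0
```

```bash
python3 -c "
from h import *
s=st()
c=capture('wrist')
q=c['img'][0:240,140:380,::-1]
for l,z in dict(cap_grip=.11,keeper_tab=.108,keeper=.076).items():
  for r in landmark_of('wrist',l)[:2]: print(l,r,atz(c,r['point'],z,s))
cv2.imwrite('pics/w6.png',cv2.resize(q,(600,600),interpolation=cv2.INTER_CUBIC))
"
```

```text
t 24.475 p [ 0.5066 -0.0043  0.2628] y-ang -176.90277864814107 zax [-0.0015  0.0001 -1.    ] q [ 17.8792   8.8421 -11.9144  -0.0328 -69.3227 -14.7704] F [-1.0231 -0.2444  0.0115] M [0.026  0.004  0.0169] e6 -0.0012011374201392755 grip 0.0 0.43337792874774056
cap_grip {'point': [250.0, 66.8], 'score': 0.94} [ 0.5144 -0.1205  0.11  ]
keeper_tab {'point': [254.9, 128.1], 'score': 0.6} [ 0.5062 -0.062   0.108 ]
keeper {'point': [252.8, 124.0], 'score': 0.71} [ 0.5084 -0.0642  0.076 ]
```

View pics/w6.png

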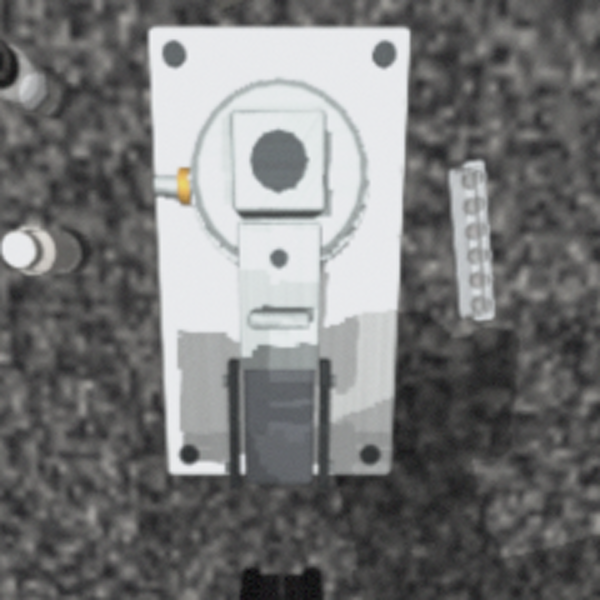

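The picture shows the head (233–326, 110–213) square, with the tongue's front edge at row ≈222 right against its flat. The tab at (280,318) is about 59 mm from the axis, and the bystanders have not moved.

```bash
python3 -c "
from station import *
print(finish_job())"
```

```text
the job is handed in; nothing more can be done
None
```

The job is handed in; no verdict came back. The cap is turned roughly 1.3–1.6 rad past the seal's first grip, with a flat within about 1–2° of square. The keeper is at its stop, about 59 mm from the axis (13.5 N the highest push read), and the bystanders in view hadn't moved.

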